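Jog the panel saw's rip fence with its joystick

TASK

Jog the saw's rip fence: tilt the joystick with the yellow ball well over (nearly to its stop) towards the green arrow on its own box, hold it there for about two seconds, then let it come back upright and let go of it. Tilt it in no other direction, and leave the joystick with the blue ball and the red emergency-stop button alone.

Things in the scene. Friction and masses are not known exactly. Their poses are not given: they have to be found in the camera images.
- fence_pod: Box of the yellow joystick: white, 160 x 120 x 55 mm high, black lid, fixed to the table. Origin: centre of its underside, on the table. Its x axis (along the 160 mm) points the way of the flat green arrow on the lid; the red arrow points the opposite way; y sideways, z up. The joystick pivots in all directions about a point 60 mm above the origin.
- fence_ball (a point): Centre of the yellow ball knob (36 mm diameter), 85 mm from the pivot, 145 mm above the table when upright. Below it a 12 mm stem and a black bellows. Springs centre the stick (1 Nm/rad: about 4 N at the ball for 20 degrees). Its stop is at 0.42 rad (24 degrees): ball 35 mm sideways and 7 mm lower. The ball can be pushed from the side or pinched from above.
- blade_ball (a point): Centre of the blue ball knob of the other joystick, of the same size on an identical box with the same arrows; the boxes' places and headings vary. Not to be moved.
- estop_top (a point): Top of the red emergency-stop button, 36 mm in diameter, in a small yellow housing on the table. Not to be pressed.
Mind the look-alikes: they are no part of the job. Leave any pink or turquoise look-alike of the fence_pod alone.

How it is judged:
On the way:
1. the yellow-ball joystick is held tilted towards its green arrow, the ball at least 18 mm that way and no more than 12 mm to either side, for 1 s (x of fence_ball in the frame of fence_pod above 0.018 m and y of fence_ball in the frame of fence_pod between -0.012 and 0.012 m), for 1 s.
At the end, for the whole second after the job is handed in: The yellow-ball joystick stands upright again, its ball within 6 mm of its centred place in x and y (x of fence_ball in the frame of fence_pod between -0.006 and 0.006 m and y of fence_ball in the frame of fence_pod between -0.006 and 0.006 m); the robot touches nothing.
It fails at once if the yellow-ball joystick is tilted another way: its ball more than 18 mm sideways of, or 18 mm against, the green arrow (x of fence_ball in the frame of fence_pod below -0.018 m or y of fence_ball in the frame of fence_pod above 0.018 m or y of fence_ball in the frame of fence_pod below -0.018 m).
It fails at once if the blue ball is moved more than 12 mm (distance of blade_ball from where it was at the start of the episode above 0.012 m).
It fails at once if the emergency-stop button is pressed more than 3 mm (distance of estop_top from where it was at the start of the episode above 0.003 m).
It also fails if it takes over 35 s, if anything falls off the work surface, if the arm or the gripper's body presses on something with over 40 N, if the wrist force passes 120 N, or if a joint passes its speed limit or range.

ROBOT

A 7-joint arm with a two-finger parallel gripper is mounted at the origin on the work surface. World frame = base frame: x ahead of the robot, y to its left, z up, the work surface at z = 0. Lengths are in m, angles in rad, forces in N, time in s.
With the tool pointing down it reaches from about 0.35 to 0.9 m from the base axis. Payload 8.1 kg.
Tool frame: the origin (TCP) lies midway between the tips of the shut fingers; the grasp point (between the pads) lies 19 mm behind it; z points along the fingers, y is the line along which they close (so a half turn about z gives the same grasp; the last joint's range is limited). The gripper opens to 85 mm and grips with 20 to 120 N. Pads are 22 mm wide; open, the fingers measure 114 mm over their backs; the gripper's body (76 mm by 85 mm) begins 54 mm behind the grasp point. The pads swing forward as they close: fully open they stand 13 mm farther back than shut.
Start: joints at [-1.279, 0.434, 0.025, 1.573, -0.012, 1.134, -0.075], TCP at [0.24, 0.577, 0.231] pointing down, gripper open.
Joint ranges: [-2.62, 2.62], [-0.44, 2.09], [-1.27, 1.32], [0.08, 2.57], [-1.32, 4.46], [0.12, 2], [-2.74, 2.74]. Speed limits (rad/s): [2.22, 2.22, 3.01, 3.01, 3.14, 3.14, 3.14].

INTERFACE

Orientations are given as a 3x3 rotation matrix whose columns are the frame's x, y, z axes.
In Python, from cell import manip gives the robot as it stands.
- The arm moves only by the shell command python3 -m jog 'ROWS' [FORCE]. ROWS is text: rows parted by semicolons, each of 5 numbers parted by spaces: the opening, from 0 (shut) to 1 (fully open), then the shift along the tool's x, y, z in cm, then the turn about the tool's z in rad. In form: gripper tx ty tz twist; .... A call has 1 to 8 rows; each row is the pose to reach, as a shift and turn from the pose commanded when the call began, along the tool's axes at that moment; what a row does not reach only later rows make up. A row lasts 1/8 s, in which the tool goes at most 62.5 mm and 10.7 degrees, less where a joint would pass 70% of its speed; a pose out of reach is approached as far as the arm can. A call with a gripper value outside its range is refused whole. The fingers move at their own pace and stop on an object; FORCE is the grip in N (left out, the last holds). Time passes only in rows, so rows that repeat a pose let the fingers close. It gives the time, the measured TCP pose, the force, the opening and the grip force at its end, in the units of the state.
- manip.sense(): the state, without advancing time (a new reading comes with each control period).
- manip.capture(name): name is "scene" or "top" or "wrist"; returns the picture (420x560x3 uint8, blue, green, red); there is no depth.
- manip.camera_info(name): a dict with "intrinsics" (3x3 intrinsics, pixels), "extrinsics" (4x4, takes a point from camera to world coordinates); the wrist camera has in their place "T_tool_cam" (4x4, takes a point from camera to tool coordinates, whose origin is the TCP and whose axes are the flange's). Camera axes: x right, y down, z forward; pixel columns grow to the right and rows downward; lengths in m; the calibration is good to about 2 mm. A picture is of the moment at which its call begins: read the wrist's pose just before it. camera_info takes no time and is no camera call.
- manip.hand_in(): hands the job in; it is judged then, once.
The state is a dict: "clock": time; "joint_positions": joint angles; "joint_velocities": joint speeds; "tau": joint torques, N m; "tcp_pos": TCP position; "tool_rot": TCP orientation; "force": force on the tool from outside, world axes, zero at the start; "ft_torque": the same for the moment, N m; "opening": opening from 0.0 (shut) to 1.0 (fully open); "grip_force": force on a finger pad.
Only numpy, scipy, OpenCV 4.12 (cv2) and the standard library are available. Lean on these libraries where they do the work, as an engineer would, in place of code of your own. Each camera call takes 0.05 s, during which the arm holds its last target. There are 200 camera calls.

## Working session

There is one attempt and no reset: what is moved stays moved. The work goes in short steps, Python scripts to look and compute and a shell command to move; the robot and the scene stay as the last step left them, time stands still between calls to the robot, and variables do not carry over. Pictures are saved under pics/ and viewed, at most 10 in all, crops included, and the job is handed in when it is done.

```bash
mkdir -p pics
python3 - <<'E'
from cell import manip
import cv2,numpy as np
a=manip.capture("scene");b=manip.capture("top")
cv2.imwrite("pics/s0.png",a);cv2.imwrite("pics/t0.png",b)
s=manip.sense();print(s["clock"],s["tcp_pos"],s["tool_rot"])
for n in("scene","top"):
  c=manip.camera_info(n);print(np.round(c["intrinsics"],1).tolist(),np.round(c["extrinsics"],3).tolist())
E
```

```text
0.1 [0.24029001 0.57652385 0.23065301] [[-9.23016382e-01  3.84760435e-01 -4.08628231e-04]
 [ 3.84760641e-01  9.23015587e-01 -1.21465480e-03]
 [-9.01808842e-05 -1.27837034e-03 -9.99999179e-01]]
[[530.1, 0.0, 281.5], [0.0, 530.1, 197.8], [0.0, 0.0, 1.0]] [[-0.015, 0.806, -0.591, 1.219], [1.0, 0.02, 0.002, 0.111], [0.013, -0.591, -0.807, 1.079], [0.0, 0.0, 0.0, 1.0]]
[[471.5, 0.0, 274.0], [0.0, 471.5, 210.3], [0.0, 0.0, 1.0]] [[0.002, -0.986, 0.17, 0.362], [-1.0, -0.003, -0.004, 0.121], [0.004, -0.17, -0.986, 1.08], [0.0, 0.0, 0.0, 1.0]]
```

View pics/s0.png

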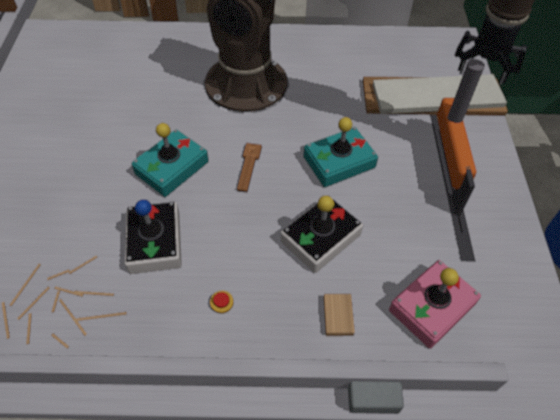

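View pics/t0.png

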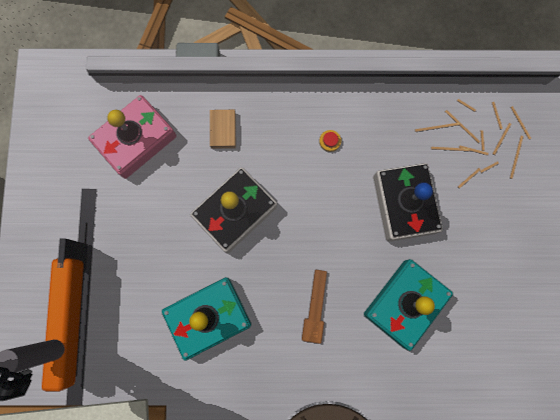

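The candidates with a yellow ball, in the top view:
- Pink box (117,118)
- Turquoise boxes (199,321) and (425,306)
- White box with black lid (230,200), which is (326,203) in the scene view

Only the last fits "white box, black lid". The blue ball is at (424,190) and the e-stop at (330,140). Next I'll measure it and confirm in a crop.

```bash
cat > h.py <<'E'
import cv2,numpy as np
from cell import manip
def ray(c,p):
    K=np.array(c["intrinsics"]);E=np.array(c["extrinsics"])
    return E[:3,3],E[:3,:3]@np.linalg.solve(K,[p[0],p[1],1.])
def plane(c,p,z):
    o,d=ray(c,p);return o+d*(z-o[2])/d[2]
def tri(r):
    A=sum(np.eye(3)-np.outer(d,d)/(d@d) for o,d in r);b=sum((np.eye(3)-np.outer(d,d)/(d@d))@o for o,d in r)
    return np.linalg.solve(A,b)
R={"yellow":((18,110,90),(35,255,255)),"green":((45,90,50),(75,255,255)),"red":((0,140,90),(8,255,255)),"blue":((105,120,60),(130,255,255))}
def blob(im,col,box):
    x0,y0,x1,y1=box;m=cv2.inRange(cv2.cvtColor(im[y0:y1,x0:x1],cv2.COLOR_BGR2HSV),*R[col])
    n,l,s,c=cv2.connectedComponentsWithStats(m);i=1+np.argmax(s[1:,4]);return c[i]+[x0,y0],s[i,4],s[i,2:4]
E
python3 - <<'E'
from h import *
S=cv2.imread("pics/s0.png");T=cv2.imread("pics/t0.png");cs,ct=manip.camera_info("scene"),manip.camera_info("top")
bs=(275,185,370,275);bt=(188,165,282,255)
ys,yt=blob(S,"yellow",bs),blob(T,"yellow",bt);print("ball",ys,yt,tri([ray(cs,ys[0]),ray(ct,yt[0])]),plane(ct,yt[0],.145),plane(cs,ys[0],.145))
for n,I,c,b in(("s",S,cs,bs),("t",T,ct,bt)):
    g,r=[plane(c,blob(I,k,b)[0],.056) for k in("green","red")];d=g-r
    print(n,"g",g,"r",r,"mid",(g+r)/2,"head",np.arctan2(d[1],d[0]),np.hypot(*d[:2]))
bl=tri([ray(cs,blob(S,"blue",(130,190,165,225))[0]),ray(ct,blob(T,"blue",(405,175,440,205))[0])]);print("blue",bl)
print("estop",plane(ct,blob(T,"red",(315,125,345,155))[0],.05))
cv2.imwrite("pics/c0.png",cv2.resize(S[180:275,270:370],None,fx=5,fy=5,interpolation=cv2.INTER_CUBIC))
c=manip.camera_info("wrist");print(np.round(c["T_tool_cam"],3).tolist(),np.round(c["intrinsics"],1).tolist())
E
```

```text
ball (array([325.88      , 202.83428571]), np.int32(175), array([16, 15], dtype=int32)) (array([228.86403509, 199.57894737]), np.int32(228), array([17, 16], dtype=int32)) [0.54496452 0.20916242 0.14424193] [0.5448055  0.20874461 0.145     ] [0.54549166 0.20942954 0.145     ]
s g [0.5820537  0.17079944 0.056     ] r [0.51042871 0.24534094 0.056     ] mid [0.5462412  0.20807019 0.056     ] head -0.8053488182348979 0.10337588773989277
t g [0.58023282 0.17035306 0.056     ] r [0.50750682 0.2456718  0.056     ] mid [0.54386982 0.20801243 0.056     ] head -0.8029096105930668 0.1046994919038597
blue [ 0.56496577 -0.18567646  0.14273152]
estop [ 0.70519271 -0.01102242  0.05      ]
[[0.001, -0.961, -0.277, 0.071], [1.0, 0.001, -0.0, -0.0], [0.0, -0.277, 0.961, -0.142], [0.0, 0.0, 0.0, 1.0]] [[308.9, 0.0, 281.3], [0.0, 308.9, 209.0], [0.0, 0.0, 1.0]]
```

View pics/c0.png

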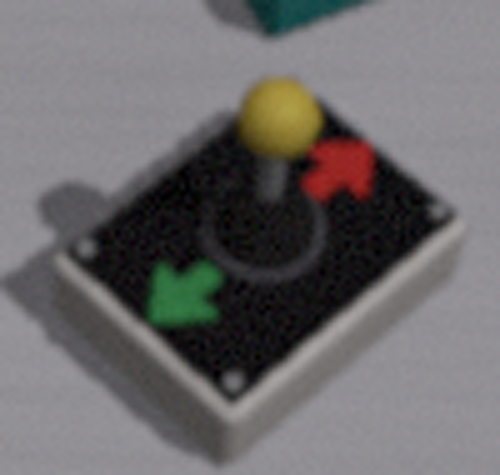

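The crop confirms it: white box, black lid, yellow ball at (325,203) in the scene view, green arrow towards the lower left, and the ball height comes out at 0.144 m. Before moving, I'll locate the orange saw's post near the gripper.

Run:
```python
from h import *
cs,ct=manip.camera_info("scene"),manip.camera_info("top")
S=cv2.imread("pics/s0.png");T=cv2.imread("pics/t0.png")
print("post base",tri([ray(cs,(458,117)),ray(ct,(58,350))]))
print("post top",tri([ray(cs,(474,66)),ray(ct,(3,360))]))
print("dark tip",tri([ray(cs,(466,176)),ray(ct,(67,242))]))
print("orange ends",[plane(ct,p,.1) for p in((67,262),(58,388))])
def P(c,p):
    E=np.linalg.inv(c["extrinsics"]);q=np.array(c["intrinsics"])@(E@[*p,1])[:3];return q[:2]/q[2]
print("tcp px",P(cs,manip.sense()["tcp_pos"]),P(ct,manip.sense()["tcp_pos"]))
a=cv2.resize(S[20:270,400:540],None,fx=2.4,fy=2.4);b=cv2.resize(T[220:420,0:140],None,fx=3,fy=3)
cv2.imwrite("pics/c1.png",np.hstack([a[:600],b[:600]]))
```

```text
post base [0.24722476 0.55174104 0.11392371]
post top [0.2524487  0.55060528 0.28696   ]
dark tip [0.45863993 0.53154717 0.13954651]
orange ends [array([0.42121934, 0.54475111, 0.1       ]), array([0.17320403, 0.543514  , 0.1       ])]
tcp px [478.25675331  80.97159624] [  8.12781353 362.47601833]
```

View pics/c1.png

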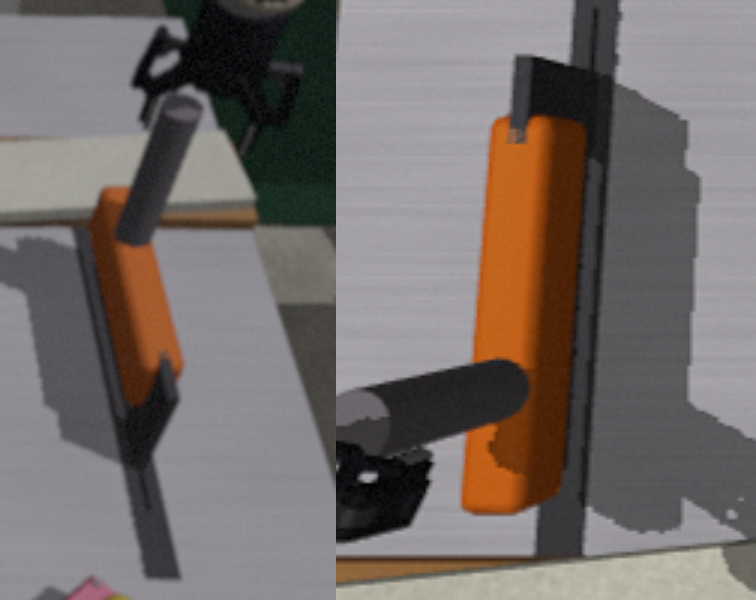

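The saw's post (top at about z 0.29) stands between or right beside the open fingers, so I'll go straight up first.

```bash
python3 -m jog '1 0 0 -4 0; 1 0 0 -8 0; 1 0 0 -12 0; 1 0 0 -12 0'
```

```text
clock: 0.6
tcp_pos: [0.2409, 0.5781, 0.3545]
tool_rot: [[-0.923, 0.385, 0.002], [0.385, 0.923, 0.005], [0.0, 0.006, -1.0]]
force: [-0.3, -0.2, -0.9]
opening: 1.001
grip_force: 0.0
```

```bash
python3 -m jog '1 -5 -2.5 0 0; 1 -10 -5.3 0 0.1; 1 -15.5 -8.2 0 0.2; 1 -21 -11.1 0 0.3; 1 -26.5 -14 1 0.41; 1 -32 -17 4 0.41; 1 -37.5 -20 7 0.41; 1 -42.3 -22.4 9.5 0.41'; python3 -m jog '1 0 0 0 0; 1 0 0 0 0'
python3 - <<'E'
from h import *
s=manip.sense();w=manip.capture("wrist");cv2.imwrite("pics/w0.png",w)
M=np.eye(4);M[:3,:3]=s["tool_rot"];M[:3,3]=s["tcp_pos"];c=dict(manip.camera_info("wrist"));c["extrinsics"]=M@np.array(c["T_tool_cam"])
T=np.linalg.inv(c["extrinsics"]);q=np.array(c["intrinsics"])@(T@[.545,.209,.1445,1])[:3];u=(q[:2]/q[2]).astype(int);print("expect",u)
f=(0,0,560,420)
for k in("yellow","green","red"):
    b=blob(w,k,f);print(k,b[0],b[1],b[2],plane(c,b[0],.145 if k=="yellow" else .056))
E
```

```text
clock: 1.6
tcp_pos: [0.5384, 0.2134, 0.2592]
tool_rot: [[-0.693, 0.721, -0.001], [0.721, 0.693, -0.0], [0.0, -0.001, -1.0]]
force: [1.3, 1.1, -0.4]
opening: 0.996
grip_force: 0.0
clock: 1.85
tcp_pos: [0.5375, 0.2154, 0.2602]
tool_rot: [[-0.693, 0.721, -0.002], [0.721, 0.693, -0.0], [0.001, -0.001, -1.0]]
force: [-0.5, -0.2, -0.5]
opening: 0.998
grip_force: 0.0
expect [282 215]
yellow [282.14971978 216.55644516] 1249 [41 40] [0.54518039 0.20791038 0.145     ]
green [135.41823056  42.95576408] 746 [36 44] [0.32987728 0.21733018 0.056     ]
red [281.85488959 146.59463722] 634 [33 38] [0.50825029 0.24584517 0.056     ]
```

View pics/w0.png

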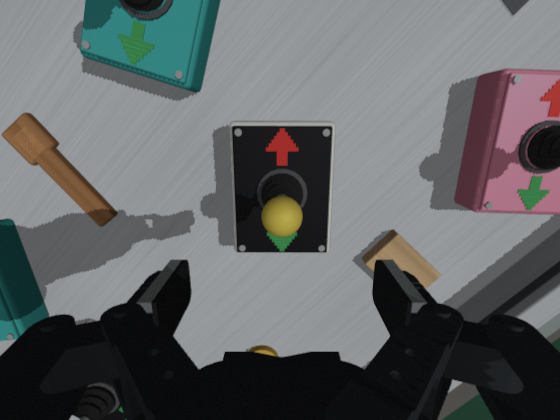

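The wrist view shows the ball at (282,216), in line with the box, the red arrow at (282,147) and the green arrow just under the ball. Descending over the ball, fingers either side across the arrow direction.

```bash
python3 -m jog '1 -1 0 3 0; 1 -1 0 6 0; 1 -1 0 9 0; 1 -1 0 11.5 0; 1 -1 0 13.7 0; 1 -1 0 13.7 0; 1 -1 0 13.7 0' 30
```

```text
clock: 2.78
tcp_pos: [0.5453, 0.2091, 0.1251]
tool_rot: [[-0.694, 0.72, 0.001], [0.72, 0.694, 0.001], [-0.0, 0.002, -1.0]]
force: [0.5, -0.7, 0.0]
opening: 1.002
grip_force: 0.0
```

```bash
python3 -m jog '0.3 0 0 0 0; 0.3 0 0 0 0; 0.3 0 0 0 0; 0.3 0 0 0 0; 0.3 0 0 0 0; 0.3 0 0 0 0' 30
```

```text
clock: 3.52
tcp_pos: [0.5456, 0.2079, 0.1246]
tool_rot: [[-0.693, 0.721, 0.001], [0.721, 0.693, 0.0], [-0.0, 0.001, -1.0]]
force: [-0.4, -0.2, 5.5]
opening: 0.402
grip_force: 29.6
```

```bash
python3 -m jog '0.3 -0.5 0 0 0; 0.3 -1 0 0.06 0; 0.3 -1.5 0 0.13 0; 0.3 -2 0 0.24 0; 0.3 -2.5 0 0.38 0; 0.3 -3 0 0.55 0; 0.3 -3 0 0.55 0; 0.3 -3 0 0.55 0'
python3 - <<'E'
from h import *
S=manip.capture("scene");T=manip.capture("top");cs,ct=manip.camera_info("scene"),manip.camera_info("top")
cv2.imwrite("pics/s1.png",cv2.resize(S[150:290,250:400],None,fx=4,fy=4))
print(blob(S,"yellow",(275,185,370,275)),blob(T,"yellow",(188,165,282,255)))
E
```

```text
clock: 4.53
tcp_pos: [0.5657, 0.1866, 0.1185]
tool_rot: [[-0.693, 0.721, -0.0], [0.721, 0.693, 0.0], [0.0, 0.0, -1.0]]
force: [-2.8, 2.7, 4.8]
opening: 0.4
grip_force: 30.2Traceback (most recent call last):
  File "<stdin>", line 4, in <module>
  File "h.py", line 14, in blob
    n,l,s,c=cv2.connectedComponentsWithStats(m);i=1+np.argmax(s[1:,4]);return c[i]+[x0,y0],s[i,4],s[i,2:4]
                                                    ~~~~~~~~~^^^^^^^^^
    return _wrapfunc(a, 'argmax', axis=axis, out=out, **kwds)
    return bound(*args, **kwds)
ValueError: attempt to get argmax of an empty sequence
```

View pics/s1.png

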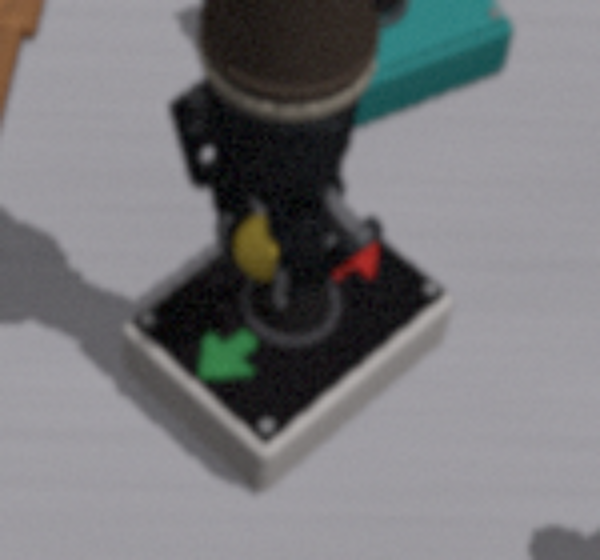

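The scene view shows the ball in the fingers at about (314,211), with the stem leaning towards the green arrow. The tool moved 29 mm, and the 3.9 N sideways force fits a 20° tilt. Holding it there, a touch further.

```bash
for i in 1; do python3 -m jog '0.3 -0.1 0 0.04 0; 0.3 -0.1 0 0.04 0; 0.3 -0.1 0 0.04 0; 0.3 -0.1 0 0.04 0; 0.3 -0.1 0 0.04 0; 0.3 -0.1 0 0.04 0; 0.3 -0.1 0 0.04 0; 0.3 -0.1 0 0.04 0'; done; python3 -m jog '0.3 0 0 0 0; 0.3 0 0 0 0; 0.3 0 0 0 0; 0.3 0 0 0 0; 0.3 0 0 0 0; 0.3 0 0 0 0; 0.3 0 0 0 0'
python3 -m jog '0.3 0.6 0 -0.12 0; 0.3 1.1 0 -0.25 0; 0.3 1.6 0 -0.38 0; 0.3 2.1 0 -0.48 0; 0.3 2.6 0 -0.56 0; 0.3 3.1 0 -0.6 0; 0.3 3.1 0 -0.6 0; 0.3 3.1 0 -0.6 0'
```

```text
clock: 5.62
tcp_pos: [0.5666, 0.1856, 0.1181]
tool_rot: [[-0.693, 0.721, -0.0], [0.721, 0.693, 0.0], [0.0, -0.0, -1.0]]
force: [-3.2, 3.8, 3.0]
opening: 0.403
grip_force: 30.1
clock: 6.5
tcp_pos: [0.5666, 0.1855, 0.1181]
tool_rot: [[-0.693, 0.721, -0.0], [0.721, 0.693, 0.0], [0.0, 0.0, -1.0]]
force: [-2.6, 4.2, 1.8]
opening: 0.401
grip_force: 30.1
clock: 7.5
tcp_pos: [0.5448, 0.2074, 0.1237]
tool_rot: [[-0.693, 0.721, -0.001], [0.721, 0.693, -0.001], [0.0, -0.001, -1.0]]
force: [-0.1, -1.7, -5.0]
opening: 0.4
grip_force: 30.3
```

Upright again; now open the fingers, then rise straight up.

```bash
python3 -m jog '1 0 0 0 0; 1 0 0 0 0; 1 0 0 0 0; 1 0 0 0 0; 1 0 0 0 0; 1 0 0 0 0; 1 0 0 0 0'; python3 -m jog '1 0 0 -2 0; 1 0 0 -5 0; 1 0 0 -9 0; 1 0 0 -13 0; 1 2 0 -16 0; 1 5 0 -16 0; 1 5 0 -16 0; 1 5 0 -16 0'
python3 - <<'E'
from h import *
S=manip.capture("scene");cs=manip.camera_info("scene");s=manip.sense()
w=manip.capture("wrist");M=np.eye(4);M[:3,:3]=s["tool_rot"];M[:3,3]=s["tcp_pos"];c=dict(manip.camera_info("wrist"));c["extrinsics"]=M@np.array(c["T_tool_cam"])
b=blob(w,"yellow",(200,100,370,300));print(b,plane(c,b[0],.145))
cv2.imwrite("pics/s2.png",S)
E
```

```text
clock: 8.38
tcp_pos: [0.5451, 0.2079, 0.1241]
tool_rot: [[-0.693, 0.721, 0.0], [0.721, 0.693, 0.0], [-0.0, 0.0, -1.0]]
force: [-0.6, 0.1, 0.8]
opening: 1.0
grip_force: 0.0
clock: 9.38
tcp_pos: [0.5107, 0.2434, 0.284]
tool_rot: [[-0.693, 0.721, 0.0], [0.721, 0.693, -0.0], [-0.0, -0.0, -1.0]]
force: [-0.0, -0.7, -0.1]
opening: 0.998
grip_force: 0.0
(array([281.97643443, 247.08094262]), np.int32(976), array([36, 35], dtype=int32)) [0.54560519 0.20736198 0.145     ]
```

View pics/s2.png

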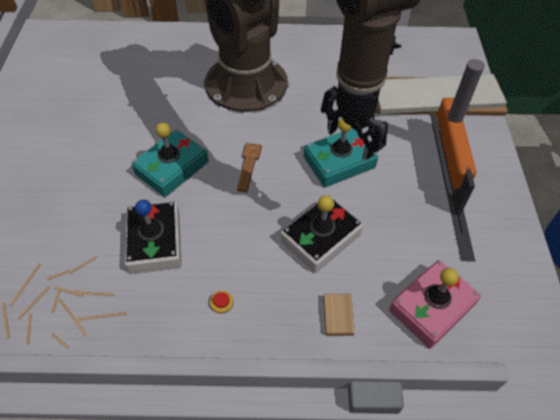

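The yellow ball is back at its starting pixel (326,203), the blue ball (143,208) and e-stop (222,301) are unmoved, and the gripper is clear at z 0.28.

```bash
python3 -c "from cell import manip;print(manip.hand_in())"
```

```text
the job is handed in; nothing more can be done
None
```

I tilted the yellow joystick about 30 mm towards its green arrow, held it there for about 2 s, brought it back upright, let go of it and handed the job in at about 9.5 s; the judge's result was not shown.

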